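# Proof-pull a soldered stud with the sprung pull gauge

## Task

Proof-test the stud soldered on the proof block: take the pull gauge from its rest, slip the loop of its rod over the brass stud, then pull the gauge level away from the stud, so that the rod comes out against its spring until the whole red band shows outside the barrel, but never so far that the black band begins to show. Finish while still holding the gauge in the gripper at that pull, clear of the rest and the bench, and leave the other things where they are.

Things in the scene. Friction and masses are not known exactly. Their poses are not given: they have to be found in the camera images.
- pull_gauge: Sprung pull gauge, 0.2 kg: flat-sided pale metal barrel 130 (x) x 24 (y) x 28 mm (z), brass mouth at +x, blue cap at -x. Origin: centre of the barrel's underside; centre line of barrel and rod along x, 14 mm above it. Starts level in the rest, underside 34 mm above the bench; the middle 94 mm of its length is free to grip across y, 26 mm free below it. Grip with 40 N or more.
- gauge_rod (a joint): How far the rod is pulled out of the barrel, m: 0 = fully in (where the spring holds it), 0.070 = end stop. The red band on the rod is wholly outside from 0.038 on; the black band begins to show at 0.054. Mid target 0.045. The spring pulls the rod back in with 1.5 N at 0 plus 150 N/m (about 8 N at the mark).
- loop (a point): Centre of the flat steel loop at the end of the rod: opening 24 mm across, outside 36 mm, wire 6 mm thick, lying flat (its opening faces up) when the gauge is level. It lies on the centre line of the barrel, 110 mm + rod pull-out from the barrel's centre (45 mm + pull-out in front of the mouth).
- stud_top (a point): Top end of the upright plain brass stud, 8 mm in diameter, 42 mm tall (z 39 to 81 mm above the bench), soldered on a small brass disc (36 mm across) on top of the proof block.
- proof_block: Steel proof block, screwed to the bench (fixed): foot flange 72 mm across and 6 mm high, round block 50 mm across, flat top with brass disc 39 mm above the bench, stud in its middle. Origin: centre of its underside, on the bench under the stud.
- gauge_rest: Wooden rest (fixed): board 205 x 50 x 8 mm with two U-shaped saddles 12 mm thick, up to 46 mm high, centred at x = -164 and -56 mm. Origin: on the bench below where the gauge's loop starts; x is the way the loop points; the barrel's middle starts at about x = -110 mm. The gauge lifts straight up out of it.
- white_pot: Bystander: round pot with white lid, 45 mm across, 25 mm high; origin centre of underside.
- loupe: Bystander: black loupe, 38 mm across, 32 mm high; origin centre of underside.
- red_pliers: Bystander: pliers with red handles, 53 x 102 x 12 mm; origin centre of underside.
- stone_dish: Bystander: flat round dish with stones, 61 mm across, 10 mm high; origin centre of underside.
Things that resemble listed ones, but are neither listed nor needed, are in the scene too. Of the things shaped like the proof_block, the steel one is meant.

How it is judged:
On the way, in this order (a step that is already met when the one before it is completed fails the run):
1. the gauge is out of its rest with its loop round the stud, the rod still in (horizontal distance between loop and stud_top below 0.012 m and height (world z) of loop below 0.075 m and value of joint gauge_rod below 0.02 m and contact force between pull_gauge and gauge_rest below 0.1 N), for 0.1 s.
2. the rod is pulled out to its mark against the stud (value of joint gauge_rod between 0.037 and 0.055 m and contact force between pull_gauge and proof_block above 3 N), for 0.5 s.
At the end, for the whole second after the job is handed in: The gripper holds the gauge still, level within 0.3 rad, over 20 mm above the bench and off the rest, its loop round the stud, the rod out 37 to 55 mm (red band out, black not) with over 3 N on the stud, through the last second (all of step 2 and horizontal distance between loop and stud_top below 0.014 m and height (world z) of loop below 0.077 m and contact force between the fingers and pull_gauge above 3 N and contact force between pull_gauge and gauge_rest below 0.1 N and height (world z) of pull_gauge above 0.02 m and angle between pull_gauge's own z axis and vertical below 0.3 rad and linear speed of pull_gauge below 0.02 m/s); the arm keeps its last pose, push and grip.
It fails at once if the rod is overstretched: the black band shows (value of joint gauge_rod above 0.055 m).
It fails at once if a bystander is moved more than 20 mm (distance of any of white_pot, loupe, red_pliers, stone_dish from where it was at the start of the episode above 0.02 m).
It also fails if it takes over 38 s, if anything falls off the work surface, if the arm or the gripper's body presses on something with over 40 N, if the wrist force passes 120 N, or if a joint passes its speed limit or range.

## Robot

A 6-joint arm with a two-finger parallel gripper is mounted at the origin on a cart in front of the work surface, level with it; the furniture and walls round the work are solid. World frame = base frame: x ahead of the robot, y to its left, z up, the work surface at z = 0. Lengths are in m, angles in rad, forces in N, time in s.
With the tool pointing down it reaches from about 0.325 to 0.775 m from the base axis. Payload 5.5 kg.
Tool frame: the origin (TCP) lies midway between the tips of the shut fingers; the grasp point (between the pads) lies 19 mm behind it; x points along the fingers, y is the direction in which the jaws open and shut, and the axes are right-handed (so a half turn about x gives the same grasp; the last joint's range is limited). The gripper opens to 85 mm and grips with 20 to 120 N. Pads are 22 mm wide; open, the fingers measure 114 mm over their backs; the gripper's body (76 mm by 85 mm) begins 54 mm behind the grasp point. The pads swing forward as they close: fully open they stand 13 mm farther back than shut.
Start: joints at [1.267, 0.091, 1.231, -0, 1.82, -0.057], TCP at [0.147, 0.582, 0.231] pointing down, gripper open.
Joint ranges: [-2.87, 2.87], [-0.86, 2.18], [0.17, 2.46], [-1.51, 4.65], [0.06, 2.69], [-2.65, 2.65]. Speed limits (rad/s): [2.57, 2.57, 3.01, 3.14, 3.14, 3.14].

## Interface

Orientations are given as [roll, pitch, yaw] about the fixed x, y, z axes, in that order (R = Rz(yaw) Ry(pitch) Rx(roll)).
In Python, from rig import manip gives the robot as it stands.
- The arm moves only by the tool apply_moves, never from a script. Its argument "motion" is a list of rows, each an object with "turn": the turn, a rotation vector about the tool's x, y, z in rad, a list of three; "delta_pos": the shift along the tool's x, y, z in m, a list of three; "jaw": the opening, from 0 (shut) to 1 (fully open). In form: [{"turn": [wx, wy, wz], "delta_pos": [x, y, z], "jaw": jaw}, ...]. A call has exactly 8 rows; each row shifts and turns the commanded pose from where the row before left it, along the tool's axes as they then stand; what a row does not reach is not made up. A row lasts 1/10 s, in which the tool goes at most 50 mm and 8.59 degrees, less where a joint would pass 70% of its speed; a pose out of reach is approached as far as the arm can. A call is refused whole if a number of a shift passes 0.05 or a number of a turn 0.15, either way. A call with a gripper value outside its range is refused whole. The fingers move at their own pace and stop on an object; "squeeze" is the grip in N (left out, the last holds). Time passes only in rows, so rows that do not move let the fingers close, or fill a call up. It gives the time, the measured TCP pose, the force and the opening at its end, in the units of the state.
- manip.sense(): the state, without advancing time (a new reading comes with each control period).
- manip.capture(name): name is "scene" or "top" or "wrist"; returns a dict with "color" (420x560x3 uint8, blue, green, red), "fx", "fy", "cx", "cy" (pixels), "R" (3x3) and "t" (3): a world point X has camera coordinates R X + t. Camera axes: x right, y down, z forward; pixel columns grow to the right and rows downward; lengths in m; the calibration is good to about 2 mm. A picture is of the moment at which its call begins. There is no depth.
- manip.finish_job(): hands the job in, once; it reports no verdict.
The state is a dict: "time": time; "q": joint angles; "joint_velocities": joint speeds; "effort": joint torques, N m; "position": TCP position; "ee_rot": TCP orientation; "contact_force": force on the tool from outside, world axes, zero at the start; "ft_torque": the same for the moment, N m; "grip_width": finger opening in m.
Only numpy, scipy, OpenCV 4.12 (cv2) and the standard library are available. Lean on these libraries where they do the work, as an engineer would, in place of code of your own. Each camera call takes 0.05 s, during which the arm holds its last target.

## Working session

There is one attempt and no reset: what is moved stays moved. The work goes in short steps, Python scripts to look and compute and a tool call to move; the robot and the scene stay as the last step left them, time stands still between calls to the robot, and variables do not carry over. Pictures are saved under pics/ and viewed, and the job is handed in when it is done.

Besides the shell and the picture viewer there is one more tool, called after "Request:" by a JSON object that holds its "fn" and its "kwargs". apply_moves: Moves the arm, as the interface text tells. Its arguments: {"type":"object","properties":{"motion":{"type":"array"},"squeeze":{"type":"number"}},"required":["motion"]}

```bash
ls; mkdir -p pics; python3 - <<'E'
from rig import manip
import cv2,json
import numpy as np, pickle
s=manip.sense(); print({k:np.round(v,3).tolist() for k,v in s.items()})
for n in ["scene","top","wrist"]:
    c=manip.capture(n); cv2.imwrite(f"pics/{n}0.png",c["color"]); pickle.dump(c,open(f"pics/{n}0.pkl","wb"))
    C=-np.array(c["R"]).T@np.array(c["t"]); print(n,c["fx"],c["cx"],c["cy"],C.round(3),np.array(c["R"]).round(3).tolist())
E
```

```text
pics
{'time': 0.0, 'q': [1.267, 0.092, 1.232, 0.0, 1.82, -0.057], 'joint_velocities': [0.0, 0.001, -0.001, -0.001, 0.0, -0.001], 'effort': [-0.001, -45.871, -41.803, -0.0, 0.011, 0.0], 'position': [0.147, 0.582, 0.23], 'ee_rot': [-1.633, 1.569, -1.88], 'contact_force': [0.1, -0.333, 0.458], 'ft_torque': [0.038, -0.013, -0.038], 'grip_width': 0.085}
scene 383.27456142540007 280.91867134191466 217.10422252959773 [0.298 0.421 0.68 ] [[-0.899, -0.437, 0.001], [-0.321, 0.658, -0.681], [0.297, -0.613, -0.732]]
top 475.61256867867354 275.56919757994376 206.43408237521925 [ 0.398 -0.099  1.375] [[-0.019, -1.0, -0.005], [-0.993, 0.019, -0.118], [0.118, 0.003, -0.993]]
wrist 372.47222175761925 273.52147390405304 212.77698491601188 [0.074 0.6   0.373] [[0.244, 0.97, -0.003], [0.927, -0.233, 0.293], [0.284, -0.074, -0.956]]
```

View pics/scene0.png

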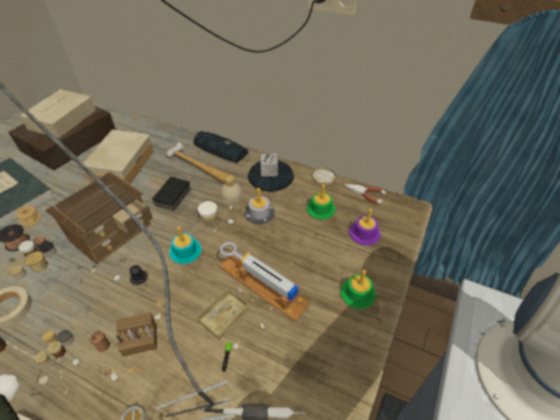

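View pics/top0.png

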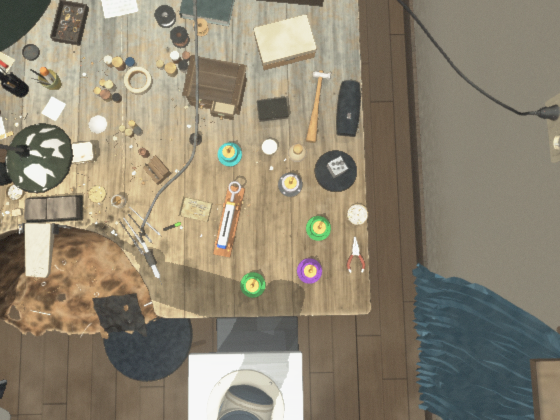

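View pics/wrist0.png

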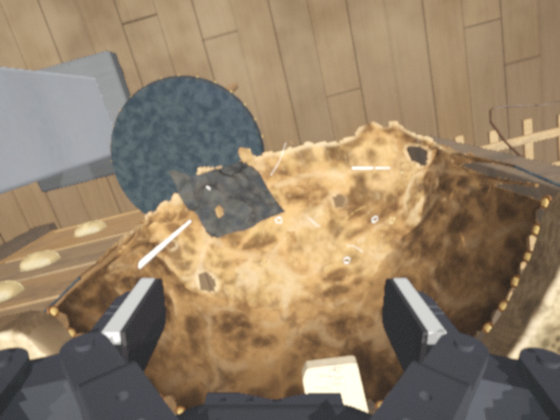

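Block-shaped candidates in the top view are teal (230,153), grey steel (290,183), green (318,228), purple (310,271) and green (253,285). In the scene view the grey one is at (259,207). The only gauge-like thing is at (229,220) top and (268,275) scene; the handpiece at (150,260) top is a different tool. I'll check close crops next.

```bash
python3 - <<'E'
import cv2, numpy as np
a=cv2.imread("pics/scene0.png")[170:330,150:400]; b=cv2.imread("pics/top0.png")[130:300,190:380]
cv2.imwrite("pics/cs.png",cv2.resize(a,None,fx=3.2,fy=3.2,interpolation=cv2.INTER_CUBIC))
cv2.imwrite("pics/ct.png",cv2.resize(b,None,fx=3.5,fy=3.5,interpolation=cv2.INTER_CUBIC))
E
```

```text
(no output)
```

View pics/cs.png

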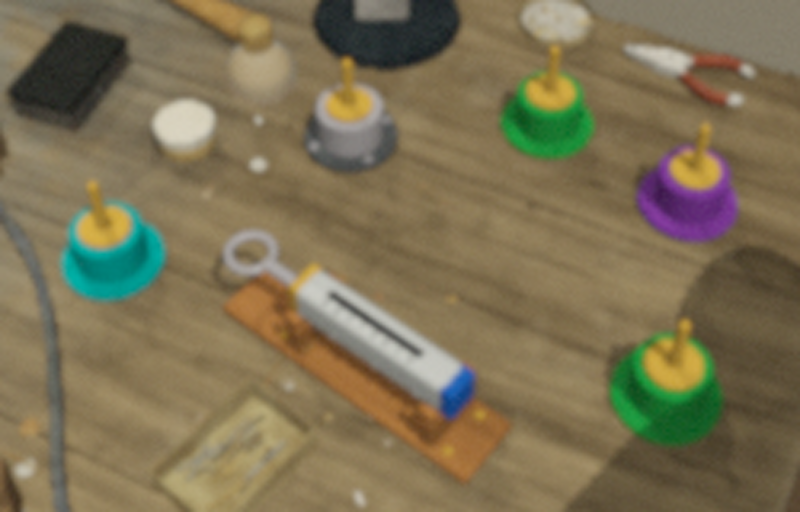

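View pics/ct.png

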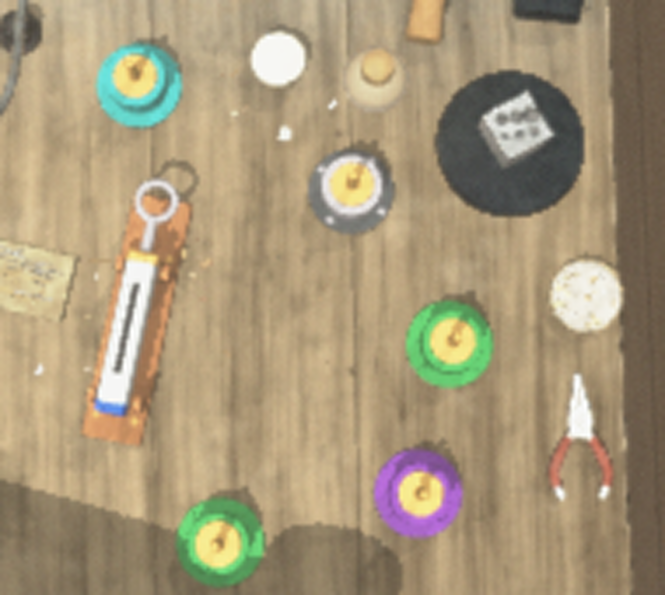

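The crops confirm the steel block: grey with a yellow disc, at top (290,183) and scene (259,207). The gauge lies in the orange rest, with its loop at scene (228,249) and top (235,187) and its blue cap at the other end. Next I'll measure both.

```bash
cat > h.py <<'E'
import numpy as np, cv2, pickle
def ray(c,u,v):
    R=np.array(c["R"]);t=np.array(c["t"]).ravel()
    d=R.T@np.array([(u-c["cx"])/c["fx"],(v-c["cy"])/c["fy"],1.]); return -R.T@t,d
def plane(c,u,v,z):
    C,d=ray(c,u,v); return C+d*(z-C[2])/d[2]
def proj(c,X):
    p=np.array(c["R"])@np.array(X)+np.array(c["t"]).ravel(); return c["fx"]*p[0]/p[2]+c["cx"],c["fy"]*p[1]/p[2]+c["cy"]
def tri(obs):
    A=np.zeros((3,3));b=np.zeros(3);L=[]
    for c,u,v in obs:
        C,d=ray(c,u,v);d/=np.linalg.norm(d);P=np.eye(3)-np.outer(d,d);A+=P;b+=P@C;L.append((C,P))
    X=np.linalg.solve(A,b);return X,[np.linalg.norm(P@(X-C)) for C,P in L]
def load(n): return pickle.load(open(f"pics/{n}.pkl","rb"))
def blobs(c,lo,hi,roi,amin=15):
    x0,y0,x1,y1=roi
    m=cv2.inRange(cv2.cvtColor(c["color"],cv2.COLOR_BGR2HSV),np.array(lo),np.array(hi))
    z=np.zeros_like(m);z[y0:y1,x0:x1]=m[y0:y1,x0:x1]
    n,l,s,ce=cv2.connectedComponentsWithStats(z)
    return sorted([(int(s[i,4]),ce[i].round(1).tolist(),s[i,:4].tolist()) for i in range(1,n) if s[i,4]>=amin],reverse=True),z
E
python3 - <<'E'
from h import *
T=load("top0");S=load("scene0")
for c,n,rs in ((T,"top",((278,170,305,197),(205,185,250,260))),(S,"scene",((240,180,278,222),(230,245,305,305)))):
    print(n)
    print("yellow blk",blobs(c,(15,110,120),(32,255,255),rs[0])[0])
    print("blue",blobs(c,(105,120,60),(130,255,255),rs[1])[0])
    print("yellow g",blobs(c,(15,120,120),(32,255,255),rs[1],5)[0])
    print("white",blobs(c,(0,0,165),(179,45,255),rs[1])[0])
    print("orange",blobs(c,(5,110,60),(14,255,255),rs[1])[0])
# fits
for c,roi in ((T,(225,178,246,194)),(S,(215,238,242,260))):
    x0,y0,x1,y1=roi
    print(cv2.cvtColor(c["color"],cv2.COLOR_BGR2HSV)[(y0+y1)//2,x0:x1].tolist())
E
```

```text
top
yellow blk [(71, [290.3, 182.0], [286, 177, 10, 11])]
blue [(15, [220.9, 246.1], [218, 245, 7, 3])]
yellow g [(8, [227.8, 201.2], [226, 200, 5, 3]), (7, [227.7, 250.0], [227, 249, 3, 3]), (6, [238.0, 203.5], [237, 203, 3, 2]), (6, [234.2, 203.0], [233, 202, 3, 3]), (5, [216.4, 248.2], [216, 247, 2, 3])]
white [(308, [225.5, 224.8], [217, 204, 17, 41]), (62, [233.6, 192.3], [229, 185, 12, 17])]
orange [(410, [231.8, 226.5], [214, 188, 31, 69]), (49, [227.2, 197.0], [223, 190, 8, 17]), (23, [234.0, 188.0], [231, 186, 7, 5]), (17, [222.1, 214.4], [221, 208, 3, 14])]
scene
yellow blk [(156, [258.5, 199.4], [252, 188, 14, 20])]
blue [(89, [292.4, 292.3], [288, 286, 10, 14])]
yellow g [(767, [258.4, 284.8], [230, 252, 75, 53])]
white [(466, [268.8, 273.5], [243, 255, 51, 37]), (26, [235.3, 253.7], [230, 251, 12, 7])]
orange [(139, [264.1, 285.1], [239, 269, 60, 35]), (35, [235.5, 261.3], [230, 256, 10, 13]), (17, [281.1, 302.0], [279, 299, 6, 6])]
[[18, 77, 192], [19, 82, 193], [17, 81, 195], [17, 66, 218], [14, 12, 229], [13, 48, 201], [13, 114, 225], [15, 123, 230], [14, 123, 197], [13, 113, 176], [15, 96, 148], [16, 93, 131], [16, 89, 140], [14, 44, 145], [5, 7, 229], [15, 14, 214], [18, 48, 149], [17, 73, 136], [18, 74, 141], [18, 78, 173], [19, 79, 185]]
[[19, 99, 136], [19, 96, 136], [18, 100, 132], [18, 92, 127], [16, 50, 132], [15, 20, 152], [10, 14, 161], [19, 19, 146], [17, 44, 122], [19, 85, 111], [19, 97, 110], [20, 102, 112], [20, 103, 114], [20, 95, 118], [20, 95, 129], [20, 99, 137], [20, 90, 142], [20, 83, 141], [17, 49, 147], [16, 24, 158], [15, 16, 159], [14, 26, 149], [18, 60, 136], [20, 97, 132], [20, 98, 133], [19, 95, 137], [20, 99, 137]]
```

```bash
python3 - <<'E'
import cv2
a=cv2.imread("pics/scene0.png")
def s(n,im,f): cv2.imwrite(n,cv2.resize(im,None,fx=f,fy=f,interpolation=cv2.INTER_CUBIC))
b=cv2.imread("pics/top0.png")
s("pics/z1.png",a[180:230,205:285],8)   # block scene
s("pics/z2.png",a[235:305,210:305],8)
s("pics/z3.png",b[170:260,205:305],6)
E
```

```text
(no output)
```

View pics/z2.png

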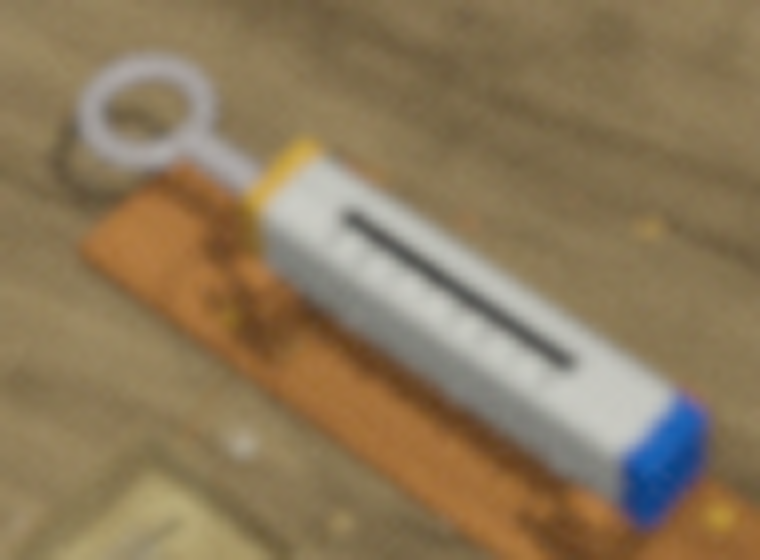

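View pics/z3.png

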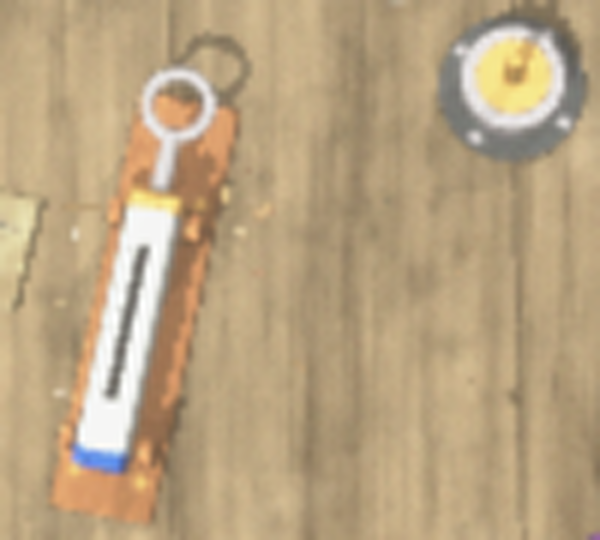

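View pics/z1.png

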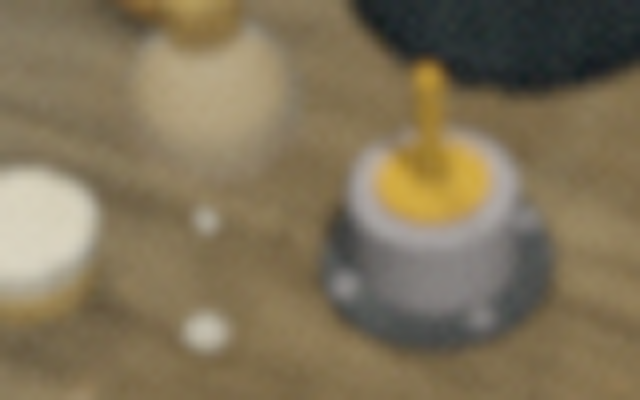

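```bash
python3 - <<'E'
from h import *
T=load("top0");S=load("scene0")
o=-0.45
def t(x,y): return (205+x/6+o,170+y/6+o)
def s1(x,y): return (205+x/8+o,180+y/8+o)
def s2(x,y): return (210+x/8+o,235+y/8+o)
f=lambda a:np.round(a,4)
print("loop",f(plane(T,*t(178,104),.048)),f(plane(S,*s2(147,110),.048)),tri([(T,*t(178,104)),(S,*s2(147,110))]))
print("disc",f(plane(T,*t(513,75),.039)),f(plane(S,*s1(434,180),.039)))
print("studtop",f(plane(T,*t(516,70),.081)),f(plane(S,*s1(430,67),.081)),tri([(T,*t(516,70)),(S,*s1(430,67))]))
print("flange",f(plane(T,*t(513,88),.006)),f(plane(S,*s1(438,258),.006)))
for n,a,b in (("mouth",(157,192),(283,170)),("slotA",(144,247),(347,217)),("slotB",(111,394),(573,362)),("cap", (102,452),(654,424))):
    print(n,f(plane(T,*t(*a),.062)),f(plane(S,*s2(*b),.062)))
E
```

```text
loop [0.6131 0.0202 0.048 ] [0.6154 0.0201 0.048 ] (array([0.61385062, 0.0204832 , 0.04909367]), [np.float64(0.0009811017126326444), np.float64(0.0009811017126327727)])
disc [ 0.6254 -0.1381  0.039 ] [ 0.6268 -0.1372  0.039 ]
studtop [ 0.6205 -0.1383  0.081 ] [ 0.628  -0.1408  0.081 ] (array([ 0.6224816 , -0.13705541,  0.08572295]), [np.float64(0.002971101255680493), np.float64(0.002971101255680805)])
flange [ 0.6246 -0.1389  0.006 ] [ 0.6267 -0.1368  0.006 ]
mouth [0.5697 0.029  0.062 ] [0.5676 0.0304 0.062 ]
slotA [0.5441 0.0352 0.062 ] [0.5461 0.0361 0.062 ]
slotB [0.4764 0.0509 0.062 ] [0.4769 0.05   0.062 ]
cap [0.4498 0.0552 0.062 ] [0.4522 0.0572 0.062 ]
```

```bash
python3 - <<'E'
from h import *
from rig import manip
from scipy.spatial.transform import Rotation as Ro
T=load("top0");S=load("scene0")
for u,v in ((0,85),(60,140),(120,195),(155,240),(170,300),(185,365),(205,403)):
    print((u,v),[tuple(np.round(proj(T,plane(S,u,v,z)),0).astype(int).tolist()) for z in (0,.05,.1,.2,.3,.4)])
s=manip.sense(); 
R=Ro.from_euler("xyz",s["ee_rot"]).as_matrix(); print(R.round(3), s["position"])
E
```

```text
(0, 85) [(329, -164), (315, -147), (299, -128), (264, -85), (221, -33), (168, 32)]
(60, 140) [(286, -32), (273, -19), (259, -4), (226, 28), (187, 67), (139, 116)]
(120, 195) [(254, 69), (242, 79), (228, 90), (198, 114), (162, 143), (117, 179)]
(155, 240) [(228, 127), (216, 134), (204, 143), (176, 162), (142, 185), (101, 213)]
(170, 300) [(190, 169), (180, 176), (169, 183), (144, 198), (114, 217), (78, 239)]
(185, 365) [(157, 206), (148, 211), (138, 216), (116, 228), (90, 243), (58, 261)]
(205, 403) [(144, 229), (135, 233), (126, 238), (105, 248), (80, 260), (50, 275)]
[[-0.     0.244  0.97 ]
 [-0.001  0.97  -0.244]
 [-1.    -0.001 -0.   ]] [0.14652645 0.58162539 0.2304109 ]
```

The yaws already nearly match: tool z is at -14.1° and the gauge at about -12.3°. The cable stays beyond x > 0.65 wherever it is above the bench, so the path is clear. I'll move over the barrel.

Request:
{"fn": "apply_moves", "kwargs": {"motion": [{"turn": [0,0,0],"delta_pos": [0,-0.015,0.016],"jaw": 1},{"turn": [0,0,0],"delta_pos": [0,-0.03,0.033],"jaw": 1},{"turn": [0,0,0],"delta_pos": [0,-0.03,0.033],"jaw": 1},{"turn": [0,0,0],"delta_pos": [0,-0.03,0.033],"jaw": 1},{"turn": [0,0,0],"delta_pos": [0,-0.03,0.033],"jaw": 1},{"turn": [0,0,0],"delta_pos": [0,-0.03,0.033],"jaw": 1},{"turn": [0,0,0],"delta_pos": [0,-0.03,0.033],"jaw": 1},{"turn": [0,0,0],"delta_pos": [0,-0.03,0.033],"jaw": 1}], "squeeze": 80}}

```text
time: 0.95
position: [0.3317, 0.3016, 0.2311]
ee_rot: [-0.402, 1.571, -0.648]
contact_force: [0.2, 0.1, 0.4]
grip_width: 0.0855
```

Request:
{"fn": "apply_moves", "kwargs": {"motion": [{"turn": [0,0,0],"delta_pos": [0,-0.03,0.033],"jaw": 1},{"turn": [0,0,0],"delta_pos": [0,-0.03,0.033],"jaw": 1},{"turn": [0,0,0],"delta_pos": [0,-0.03,0.033],"jaw": 1},{"turn": [0,0,0],"delta_pos": [0,-0.03,0.033],"jaw": 1},{"turn": [0,0,0],"delta_pos": [0.01,-0.03,0.033],"jaw": 1},{"turn": [0,0,0],"delta_pos": [0.02,-0.03,0.033],"jaw": 1},{"turn": [0,0,0],"delta_pos": [0.02,-0.03,0.033],"jaw": 1},{"turn": [0,0,0],"delta_pos": [0,0,0],"jaw": 1}]}}

```text
time: 1.75
position: [0.504, 0.0389, 0.1766]
ee_rot: [-2.606, 1.564, -2.859]
contact_force: [-0.1, -0.3, 0.5]
grip_width: 0.0853
```

```bash
python3 - <<'E'
from h import *
from rig import manip
from scipy.spatial.transform import Rotation as Ro
c=manip.capture("wrist"); pickle.dump(c,open("pics/wrist1.pkl","wb")); cv2.imwrite("pics/wrist1.png",c["color"])
s=manip.sense();R=Ro.from_euler("xyz",s["ee_rot"]).as_matrix(); print(s["position"],R.round(3),s["q"])
for X in ((.6143,.0202,.048),(.626,-.138,.039),(.626,-.138,.081),(.5068,.0436,.062)): print(np.round(proj(c,X)))
E
```

```text
[0.50351624 0.04098751 0.17845985] [[-0.005  0.248  0.969]
 [-0.     0.969 -0.248]
 [-1.    -0.002 -0.005]] [ 1.40265767e-02 -1.64524888e-01  1.57343355e+00 -2.34844608e-04
  1.73781633e+00 -1.30576292e+00]
[286. 331.]
[119. 373.]
[ 98. 410.]
[282. 210.]
```

View pics/wrist1.png

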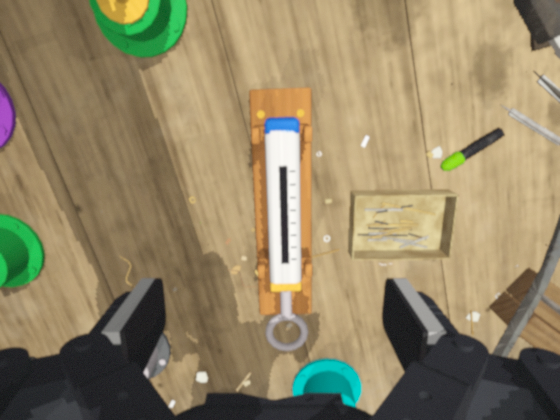

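The view shows the gauge along column ~284, with its loop at (286,332) against a predicted (286,331). The blue cap is at (282,126) and the brass mouth at (286,288). Next is the yaw.

```bash
python3 - <<'E'
from h import *
c=load("wrist1")
def show(roi,n,f):
    x0,y0,x1,y1=roi; cv2.imwrite(n,cv2.resize(c["color"][y0:y1,x0:x1],None,fx=f,fy=f,interpolation=cv2.INTER_CUBIC))
print(blobs(c,(105,120,60),(130,255,255),(255,100,310,145))[0])
b,m=blobs(c,(0,0,190),(179,40,255),(262,125,305,290)); print(b)
ys,xs=np.nonzero(m)
for y in (140,160,180,200,220,240,260,280):
    r=xs[ys==y]; print(y,r.min(),r.max())
print(blobs(c,(18,120,120),(32,255,255),(262,275,305,297))[0])
g=cv2.cvtColor(c["color"],cv2.COLOR_BGR2HSV); m=(((g[:,:,1]<60)&(g[:,:,2]>100))*255).astype(np.uint8)
z=np.zeros_like(m); z[312:355,262:312]=m[312:355,262:312]
n,l,s,ce=cv2.connectedComponentsWithStats(z); print(s[1:],ce[1:])
E
```

```text
[(409, [281.5, 124.1], [265, 118, 34, 15])]
[(3971, [283.8, 203.4], [266, 131, 35, 152])]
140 266 298
160 267 299
180 267 299
200 268 299
220 269 299
240 270 299
260 271 300
280 271 299
[(238, [285.5, 287.6], [270, 282, 32, 11])]
[[265 312  44  39 874]
 [287 323   4   4  11]] [[286.30663616 331.31121281]
 [288.81818182 324.81818182]]
```

```bash
python3 - <<'E'
from h import *
c=load("wrist1")
a=plane(c,282.3,140,.062);b=plane(c,285.3,280,.062); d=b-a; print(a,b,np.degrees(np.arctan2(d[1],d[0])))
L=plane(c,286.4,331.7,.048);print(L)
yaw=np.arctan2(L[1]-a[1],L[0]-a[0]);print(np.degrees(yaw))
print("mouth",plane(c,285.7,292.5,.05),"cap end",plane(c,281.5,118,.062))
for y in (-12.5,): print(L[:2]-.11*np.array([np.cos(np.radians(y)),np.sin(np.radians(y))]))
print("teal flange?")
E
```

```text
[0.45852587 0.05592839 0.062     ] [0.56153339 0.03248096 0.062     ] -12.823642490081063
[0.61547943 0.02042587 0.048     ]
-12.745678830997159
mouth [0.57844443 0.02893941 0.05      ] cap end [0.44424655 0.0589524  0.062     ]
[0.50808687 0.04423423]
teal flange?
```

Request:
{"fn": "apply_moves", "kwargs": {"motion": [{"turn": [-0.028,0,0],"delta_pos": [0.01,0.002,0.002],"jaw": 1},{"turn": [0,0,0],"delta_pos": [0.02,0,0],"jaw": 1},{"turn": [0,0,0],"delta_pos": [0.02,0,0],"jaw": 1},{"turn": [0,0,0],"delta_pos": [0.02,0,0],"jaw": 1},{"turn": [0,0,0],"delta_pos": [0.02,0,0],"jaw": 1},{"turn": [0,0,0],"delta_pos": [0.01,0,0],"jaw": 1},{"turn": [0,0,0],"delta_pos": [0,0,0],"jaw": 1},{"turn": [0,0,0],"delta_pos": [0,0,0],"jaw": 1}]}}

```text
time: 2.6
position: [0.5065, 0.0454, 0.0823]
ee_rot: [0.34, 1.57, 0.122]
contact_force: [-0.2, -0.0, 0.1]
grip_width: 0.0856
```

```bash
cat > st.py <<'E'
from h import *
from rig import manip
from scipy.spatial.transform import Rotation as Ro
s=manip.sense();R=Ro.from_euler("xyz",s["ee_rot"]).as_matrix(); print(s["time"],s["position"].round(4) if hasattr(s["position"],'round') else s["position"]);print(R.round(4)); print("toolz yaw",np.degrees(np.arctan2(R[1,2],R[0,2])),"F",np.round(s["contact_force"],2),s["grip_width"])
E
python3 st.py
```

```text
2.6 [0.5065 0.0454 0.0823]
[[ 1.300e-03  2.157e-01  9.765e-01]
 [ 2.000e-04  9.765e-01 -2.157e-01]
 [-1.000e+00  4.000e-04  1.200e-03]]
toolz yaw -12.454826557036055 F [-0.21 -0.05  0.05] 0.08560598097827478
```

Request:
{"fn": "apply_moves", "kwargs": {"motion": [{"turn": [0,0,0],"delta_pos": [0.015,0,0.001],"jaw": 1},{"turn": [0,0,0],"delta_pos": [0.02,-0.001,0],"jaw": 1},{"turn": [0,0,0],"delta_pos": [0.016,0,0],"jaw": 1},{"turn": [0,0,0],"delta_pos": [0,0,0],"jaw": 1},{"turn": [0,0,0],"delta_pos": [0,0,0],"jaw": 0.6},{"turn": [0,0,0],"delta_pos": [0,0,0],"jaw": 0.35},{"turn": [0,0,0],"delta_pos": [0,0,0],"jaw": 0.2},{"turn": [0,0,0],"delta_pos": [0,0,0],"jaw": 0}]}}

```text
time: 3.4
position: [0.5076, 0.0435, 0.0312]
ee_rot: [0.249, 1.569, 0.03]
contact_force: [0.6, 1.5, 0.1]
grip_width: 0.0284
```

Request:
{"fn": "apply_moves", "kwargs": {"motion": [{"turn": [0,0,0],"delta_pos": [0,0,0],"jaw": 0},{"turn": [0,0,0],"delta_pos": [0,0,0],"jaw": 0},{"turn": [0,0,0],"delta_pos": [0,0,0],"jaw": 0},{"turn": [0,0,0],"delta_pos": [0,0,0],"jaw": 0},{"turn": [0,0,0],"delta_pos": [0,0,0],"jaw": 0},{"turn": [0,0,0],"delta_pos": [0,0,0],"jaw": 0},{"turn": [0,0,0],"delta_pos": [0,0,0],"jaw": 0},{"turn": [0,0,0],"delta_pos": [0,0,0],"jaw": 0}]}}

```text
time: 4.2
position: [0.5077, 0.0436, 0.0313]
ee_rot: [0.326, 1.569, 0.107]
contact_force: [-0.4, 0.5, 5.6]
grip_width: 0.023
```

```bash
python3 st.py
```

```text
4.2 [0.5077 0.0436 0.0313]
[[ 1.900e-03  2.169e-01  9.762e-01]
 [ 2.000e-04  9.762e-01 -2.169e-01]
 [-1.000e+00  6.000e-04  1.800e-03]]
toolz yaw -12.529177049167187 F [-0.37  0.48  5.62] 0.02303365657625975
```

Request:
{"fn": "apply_moves", "kwargs": {"motion": [{"turn": [0,0,0],"delta_pos": [-0.006,0,0],"jaw": 0},{"turn": [0,0,0],"delta_pos": [-0.015,0,0],"jaw": 0},{"turn": [0,0,0],"delta_pos": [-0.018,0,0],"jaw": 0},{"turn": [0,0,0],"delta_pos": [-0.018,0,0],"jaw": 0},{"turn": [0,0,0],"delta_pos": [-0.01,0,0],"jaw": 0},{"turn": [0,0,0],"delta_pos": [-0.003,-0.01,0.003],"jaw": 0},{"turn": [0,0,0],"delta_pos": [0,-0.015,0.005],"jaw": 0},{"turn": [0,0,0],"delta_pos": [0,-0.015,0.005],"jaw": 0}]}}

```text
time: 5.0
position: [0.5106, 0.0006, 0.0996]
ee_rot: [-2.651, 1.569, -2.869]
contact_force: [0.1, 0.2, -1.9]
grip_width: 0.0227
```

```bash
python3 st.py
```

```text
5.0 [0.5106 0.0006 0.0996]
[[-1.300e-03  2.166e-01  9.763e-01]
 [-3.000e-04  9.763e-01 -2.166e-01]
 [-1.000e+00 -6.000e-04 -1.100e-03]]
toolz yaw -12.50837592177347 F [ 0.07  0.17 -1.89] 0.022703712126443853
```

Request:
{"fn": "apply_moves", "kwargs": {"motion": [{"turn": [0,0,0],"delta_pos": [0,-0.018,0.005],"jaw": 0},{"turn": [0,0,0],"delta_pos": [0,-0.02,0.006],"jaw": 0},{"turn": [0,0,0],"delta_pos": [0,-0.02,0.006],"jaw": 0},{"turn": [0,0,0],"delta_pos": [0,-0.02,0.006],"jaw": 0},{"turn": [0,0,0],"delta_pos": [0,-0.02,0.006],"jaw": 0},{"turn": [0,0,0],"delta_pos": [0,-0.0136,0.004],"jaw": 0},{"turn": [0,0,0],"delta_pos": [0,0,0],"jaw": 0},{"turn": [0,0,0],"delta_pos": [0,0,0],"jaw": 0}]}}

```text
time: 5.8
position: [0.5187, -0.1145, 0.0997]
ee_rot: [2.756, 1.569, 2.537]
contact_force: [0.5, 0.6, -2.8]
grip_width: 0.0228
```

```bash
python3 st.py; python3 - <<'E'
from h import *
from rig import manip
def s(n,im,f): cv2.imwrite(n,cv2.resize(im,None,fx=f,fy=f,interpolation=cv2.INTER_CUBIC))
for n,r in (("scene",(220,150,340,250)),("top",(240,160,340,235)),("wrist",(0,0,560,420))):
    c=manip.capture(n); pickle.dump(c,open(f"pics/{n}2.pkl","wb")); x0,y0,x1,y1=r
    s(f"pics/{n}2.png",c["color"][y0:y1,x0:x1],6 if n!="wrist" else 1)
E
```

```text
5.8 [ 0.5187 -0.1145  0.0997]
[[-1.100e-03  2.178e-01  9.760e-01]
 [ 8.000e-04  9.760e-01 -2.178e-01]
 [-1.000e+00  5.000e-04 -1.200e-03]]
toolz yaw -12.580478246685363 F [ 0.5   0.58 -2.82] 0.02279720000190252
```

View pics/scene2.png

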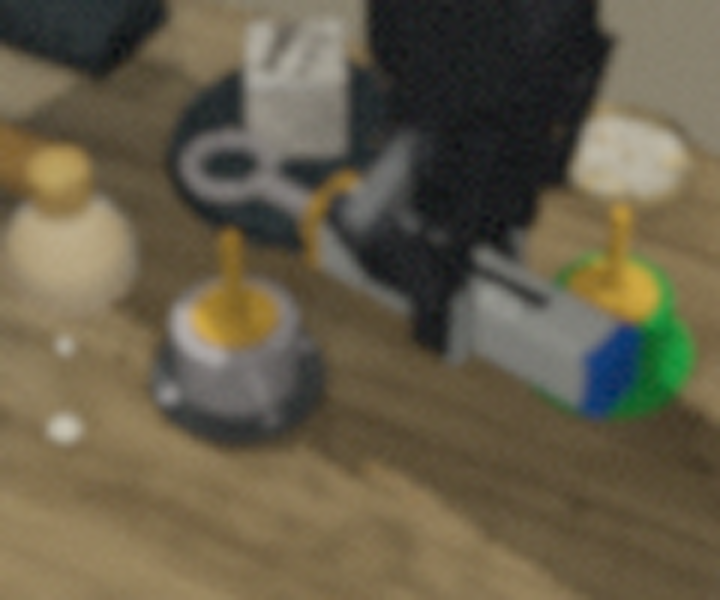

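View pics/top2.png

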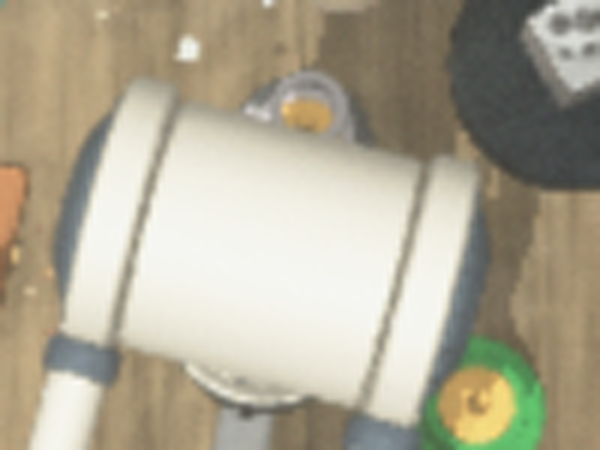

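View pics/wrist2.png

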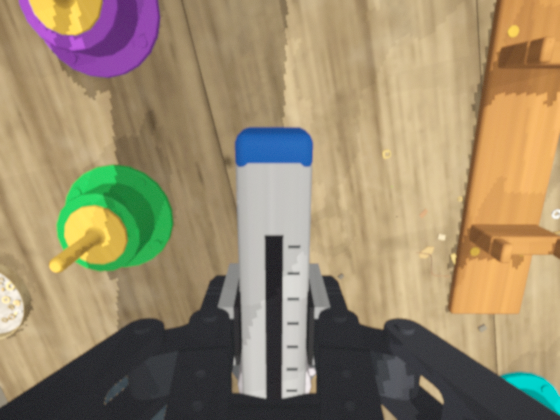

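The scene view shows the loop at zoomed (230,163), which is full-image (258,177), and the stud top at (232,236), which is (258,189). In the top view the loop circles the disc, centred at about (308,111) zoomed. I'll convert these to positions.

```bash
python3 - <<'E'
from h import *
S=load("scene2");T=load("top2");o=-.42
s=lambda x,y:(S,220+x/6+o,150+y/6+o); t=lambda x,y:(T,240+x/6+o,160+y/6+o)
for z in (.110,.117,.120): print(z,"loop scene",plane(*s(230,163),z).round(4),"top",plane(*t(308,111),z).round(4))
print("tri",tri([s(230,163),t(308,111)]))
print("studtop",plane(*s(232,235),.081).round(4), "stud base/disc",plane(*s(236,313),.039).round(4))
# expected images of loop centre if over stud axis
for X in ((.626,-.138,.117),(.626,-.138,.081)): print(np.array(proj(S,X)),np.array(proj(T,X)), "obs",s(230,163)[1:],s(232,235)[1:])
E
```

```text
0.11 loop scene [ 0.6304 -0.1458  0.11  ] top [ 0.6241 -0.1386  0.11  ]
0.117 loop scene [ 0.6263 -0.1389  0.117 ] top [ 0.6228 -0.1384  0.117 ]
0.12 loop scene [ 0.6246 -0.1359  0.12  ] top [ 0.6223 -0.1383  0.12  ]
tri (array([ 0.62395776, -0.13778625,  0.11845631]), [np.float64(0.0014939094644970778), np.float64(0.001493909464497337)])
studtop [ 0.6268 -0.1383  0.081 ] stud base/disc [ 0.627  -0.1382  0.039 ]
[257.84309804 177.02218255] [290.73880223 176.91324657] obs (257.9133333333333, 176.74666666666667) (258.24666666666667, 188.74666666666667)
[258.51296607 188.92394387] [290.38987168 179.25456436] obs (257.9133333333333, 176.74666666666667) (258.24666666666667, 188.74666666666667)
```

The loop and stud axis agree to within about 1–2 mm. Lowering.

Request:
{"fn": "apply_moves", "kwargs": {"motion": [{"turn": [0,0,0],"delta_pos": [0.006,0,0],"jaw": 0},{"turn": [0,0,0],"delta_pos": [0.01,0,0],"jaw": 0},{"turn": [0,0,0],"delta_pos": [0.01,0,0],"jaw": 0},{"turn": [0,0,0],"delta_pos": [0.008,0,0],"jaw": 0},{"turn": [0,0,0],"delta_pos": [0.005,0,0],"jaw": 0},{"turn": [0,0,0],"delta_pos": [0.004,0,0],"jaw": 0},{"turn": [0,0,0],"delta_pos": [0,0,0],"jaw": 0},{"turn": [0,0,0],"delta_pos": [0,0,0],"jaw": 0}]}}

```text
time: 6.75
position: [0.5192, -0.1146, 0.0575]
ee_rot: [-0.09, 1.57, -0.309]
contact_force: [0.8, 1.0, -1.9]
grip_width: 0.023
```

```bash
python3 st.py; python3 - <<'E'
from h import *
from rig import manip
c=manip.capture("scene"); pickle.dump(c,open("pics/scene3.pkl","wb"))
cv2.imwrite("pics/scene3.png",cv2.resize(c["color"][160:240,220:320],None,fx=7,fy=7,interpolation=cv2.INTER_CUBIC))
E
```

```text
6.75 [ 0.5192 -0.1146  0.0575]
[[ 3.000e-04  2.171e-01  9.761e-01]
 [-1.000e-04  9.761e-01 -2.171e-01]
 [-1.000e+00 -0.000e+00  4.000e-04]]
toolz yaw -12.540228634493129 F [ 0.8   0.96 -1.89] 0.02299131877567232
```

View pics/scene3.png

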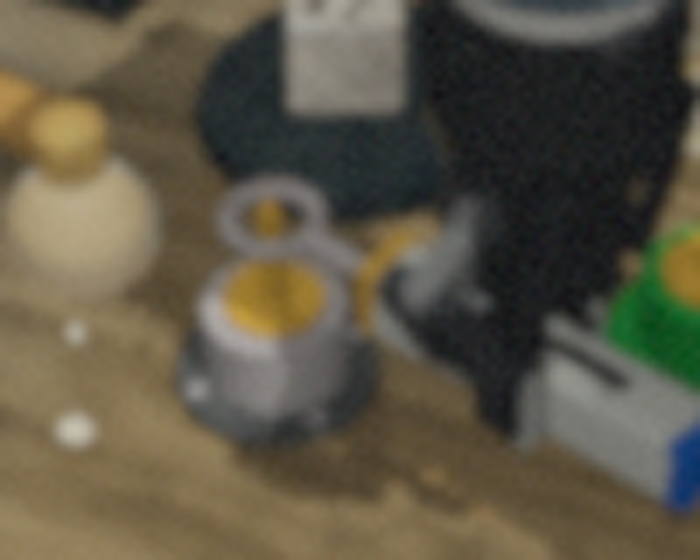

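The stud tip shows inside the loop at zoomed (270,215), with the loop centre at about (272,215). It is going on cleanly, so I'll lower 15 mm more.

Request:
{"fn": "apply_moves", "kwargs": {"motion": [{"turn": [0,0,0],"delta_pos": [0.004,0,0],"jaw": 0},{"turn": [0,0,0],"delta_pos": [0.005,0,0],"jaw": 0},{"turn": [0,0,0],"delta_pos": [0.004,0,0],"jaw": 0},{"turn": [0,0,0],"delta_pos": [0.002,0,0],"jaw": 0},{"turn": [0,0,0],"delta_pos": [0,0,0],"jaw": 0},{"turn": [0,0,0],"delta_pos": [0,0,0],"jaw": 0},{"turn": [0,0,0],"delta_pos": [0,0,0],"jaw": 0},{"turn": [0,0,0],"delta_pos": [0,0,0],"jaw": 0}]}}

```text
time: 7.6
position: [0.5192, -0.1145, 0.0426]
ee_rot: [-0.016, 1.57, -0.235]
contact_force: [0.6, 0.0, -3.0]
grip_width: 0.0229
```

```bash
python3 st.py; python3 - <<'E'
from h import *
from rig import manip
c=manip.capture("scene"); pickle.dump(c,open("pics/scene4.pkl","wb"))
cv2.imwrite("pics/scene4.png",cv2.resize(c["color"][160:240,220:320],None,fx=7,fy=7,interpolation=cv2.INTER_CUBIC))
E
```

```text
7.6 [ 0.5192 -0.1145  0.0426]
[[ 5.000e-04  2.171e-01  9.762e-01]
 [-1.000e-04  9.762e-01 -2.171e-01]
 [-1.000e+00 -0.000e+00  5.000e-04]]
toolz yaw -12.53752492788938 F [ 0.61  0.04 -3.03] 0.02286868697776536
```

View pics/scene4.png

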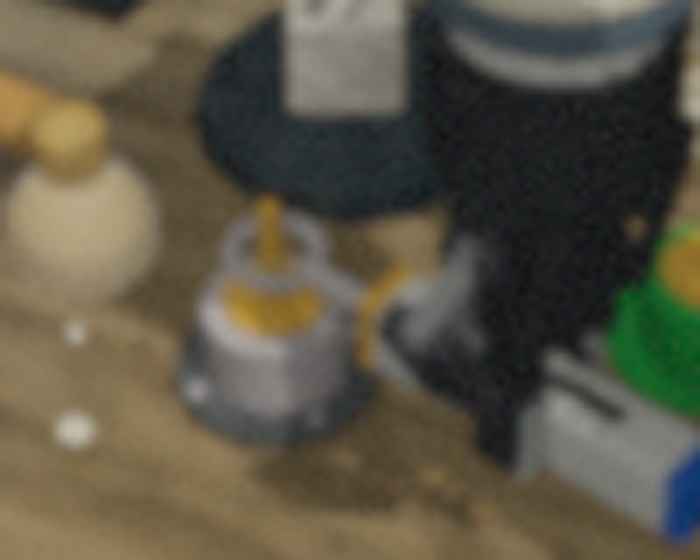

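The stud stands through the loop: its tip is at zoomed (268,200) and the loop centre at (274,245). Now I'll pull level along tool -z, 35 mm first.

Request:
{"fn": "apply_moves", "kwargs": {"motion": [{"turn": [0,0,0],"delta_pos": [0,0,-0.003],"jaw": 0},{"turn": [0,0,0],"delta_pos": [0,0,-0.005],"jaw": 0},{"turn": [0,0,0],"delta_pos": [0,0,-0.006],"jaw": 0},{"turn": [0,0,0],"delta_pos": [0,0,-0.006],"jaw": 0},{"turn": [0,0,0],"delta_pos": [0,0,-0.006],"jaw": 0},{"turn": [0,0,0],"delta_pos": [0,0,-0.006],"jaw": 0},{"turn": [0,0,0],"delta_pos": [0,0,-0.003],"jaw": 0},{"turn": [0,0,0],"delta_pos": [0,0,0],"jaw": 0}]}}

```text
time: 8.45
position: [0.4849, -0.1069, 0.0426]
ee_rot: [-0.059, 1.569, -0.278]
contact_force: [5.4, -1.6, -3.8]
grip_width: 0.023
```

```bash
python3 st.py; python3 - <<'E'
from h import *
from rig import manip
c=manip.capture("scene"); pickle.dump(c,open("pics/scene5.pkl","wb"))
cv2.imwrite("pics/scene5.png",cv2.resize(c["color"][160:240,220:320],None,fx=7,fy=7,interpolation=cv2.INTER_CUBIC))
E
```

```text
8.45 [ 0.4849 -0.1069  0.0426]
[[ 1.500e-03  2.171e-01  9.762e-01]
 [-4.000e-04  9.762e-01 -2.171e-01]
 [-1.000e+00 -1.000e-04  1.500e-03]]
toolz yaw -12.536132906618308 F [ 5.4  -1.6  -3.81] 0.022967428604274143
```

View pics/scene5.png

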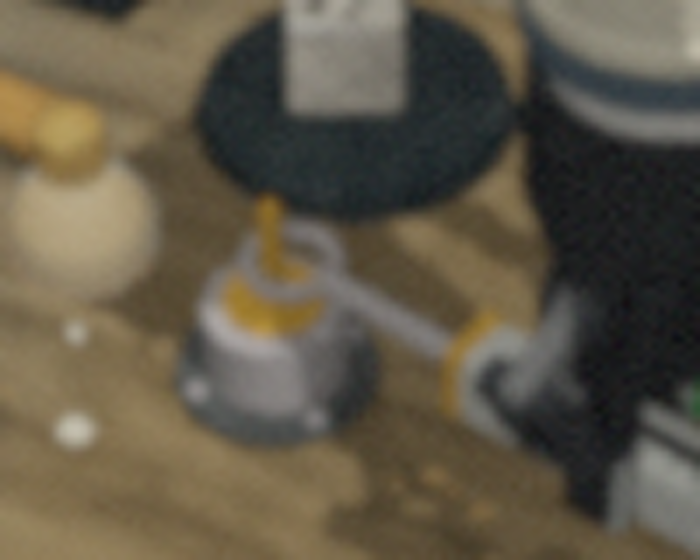

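The stud bears on the loop's far rim. The force is about 5.6 N, so the rod is out about 27 mm, which agrees with 35 − 8 mm. I'll pull 17 mm more, slowly.

Request:
{"fn": "apply_moves", "kwargs": {"motion": [{"turn": [0,0,0],"delta_pos": [0,0,-0.002],"jaw": 0},{"turn": [0,0,0],"delta_pos": [0,0,-0.003],"jaw": 0},{"turn": [0,0,0],"delta_pos": [0,0,-0.004],"jaw": 0},{"turn": [0,0,0],"delta_pos": [0,0,-0.004],"jaw": 0},{"turn": [0,0,0],"delta_pos": [0,0,-0.003],"jaw": 0},{"turn": [0,0,0],"delta_pos": [0,0,-0.001],"jaw": 0},{"turn": [0,0,0],"delta_pos": [0,0,0],"jaw": 0},{"turn": [0,0,0],"delta_pos": [0,0,0],"jaw": 0}]}}

```text
time: 9.3
position: [0.4691, -0.1034, 0.0428]
ee_rot: [-0.024, 1.568, -0.243]
contact_force: [8.3, -2.5, -4.1]
grip_width: 0.0228
```

```bash
python3 st.py; python3 - <<'E'
from h import *
from rig import manip
for n,r in (("scene",(220,160,320,240)),("top",(240,160,340,235))):
    c=manip.capture(n); pickle.dump(c,open(f"pics/{n}6.pkl","wb")); x0,y0,x1,y1=r
    cv2.imwrite(f"pics/{n}6.png",cv2.resize(c["color"][y0:y1,x0:x1],None,fx=7,fy=7,interpolation=cv2.INTER_CUBIC))
E
```

```text
9.3 [ 0.4691 -0.1034  0.0428]
[[ 2.800e-03  2.171e-01  9.762e-01]
 [-7.000e-04  9.762e-01 -2.171e-01]
 [-1.000e+00 -1.000e-04  2.900e-03]]
toolz yaw -12.536423606517753 F [ 8.3  -2.53 -4.05] 0.02283932862414431
```

View pics/scene6.png

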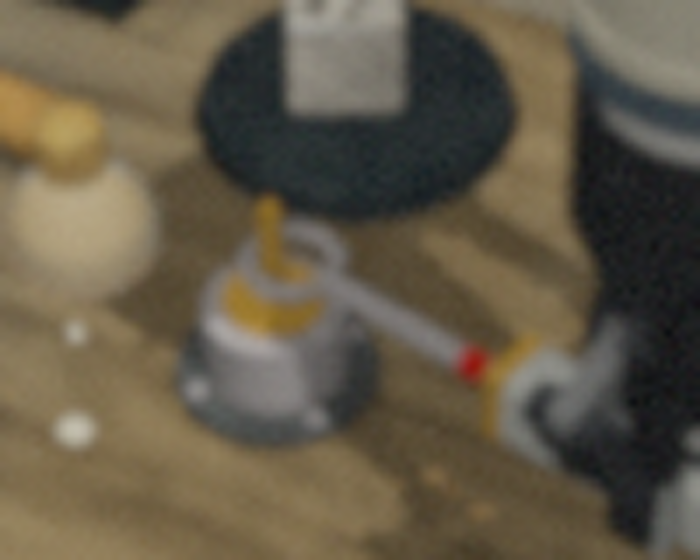

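View pics/top6.png

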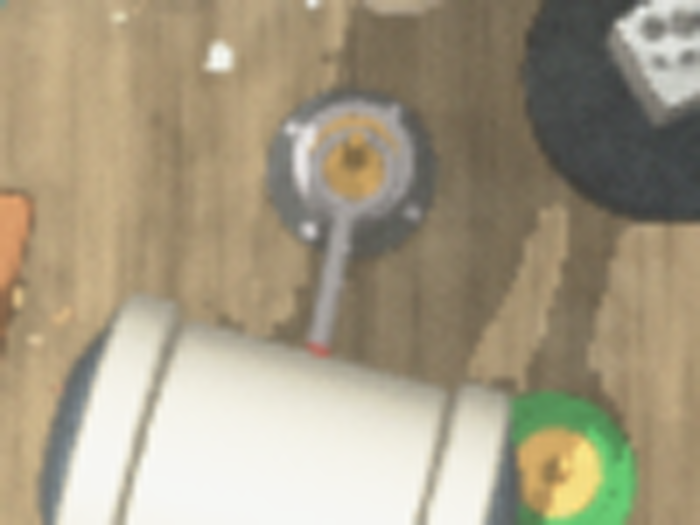

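```bash
python3 - <<'E'
from h import *
S=load("scene6")
b,_=blobs(S,(0,150,90),(8,255,255),(280,200,300,222),3);b2,_=blobs(S,(170,150,90),(179,255,255),(280,200,300,222),3);print(b,b2)
st=np.array([.6268,-.138]);d=np.array([.976,-.217])
for (u,v) in ((472,363),(486,371),(459,355)):
    p=plane(S,220+u/7-.43,160+v/7-.43,.060); print(p.round(4),(st-p[:2])@d)
hsv=cv2.cvtColor(S["color"],cv2.COLOR_BGR2HSV)
for i in range(0,9): print([tuple(hsv[208+i,x]) if 0 else S["color"][208+i,x].tolist() for x in range(283,296)])
E
```

```text
[(14, [287.4, 211.6], [286, 210, 4, 5])] []
[ 0.5451 -0.1204  0.06  ] 0.08352908929872163
[ 0.5396 -0.1191  0.06  ] 0.08919507856690126
[ 0.5504 -0.1218  0.06  ] 0.07808233359699993
[[111, 115, 120], [100, 105, 112], [84, 93, 105], [66, 79, 98], [53, 73, 93], [47, 71, 88], [46, 68, 85], [49, 70, 84], [52, 75, 88], [49, 75, 92], [53, 92, 112], [57, 107, 131], [61, 115, 144]]
[[118, 121, 125], [109, 115, 121], [100, 106, 122], [76, 83, 122], [56, 69, 118], [45, 64, 107], [42, 68, 95], [52, 75, 91], [49, 77, 93], [45, 83, 104], [47, 97, 123], [49, 109, 139], [63, 119, 148]]
[[116, 119, 122], [113, 116, 128], [98, 99, 133], [69, 74, 138], [41, 52, 136], [35, 51, 130], [43, 63, 118], [50, 77, 110], [50, 86, 111], [45, 99, 123], [52, 111, 139], [61, 117, 146], [80, 124, 147]]
[[99, 102, 109], [97, 102, 121], [82, 85, 132], [55, 58, 145], [25, 34, 146], [26, 37, 142], [41, 65, 134], [52, 88, 130], [50, 101, 131], [49, 110, 138], [66, 118, 146], [85, 124, 146], [107, 133, 144]]
[[73, 86, 96], [75, 83, 109], [62, 69, 124], [39, 42, 138], [16, 25, 141], [23, 45, 142], [46, 80, 142], [55, 102, 
[... 195 characters left out ...]
, 112, 145], [64, 120, 148], [89, 127, 148], [114, 136, 147], [132, 144, 147], [137, 143, 144]]
[[53, 77, 90], [52, 73, 89], [49, 71, 96], [44, 61, 101], [41, 58, 111], [38, 68, 117], [45, 91, 128], [51, 108, 138], [73, 118, 141], [104, 130, 143], [129, 141, 146], [137, 144, 146], [135, 141, 141]]
[[58, 82, 98], [55, 81, 93], [56, 77, 93], [52, 74, 93], [41, 67, 91], [43, 75, 103], [44, 91, 115], [48, 101, 125], [82, 115, 134], [113, 129, 136], [130, 141, 140], [131, 137, 137], [121, 126, 126]]
[[58, 83, 97], [61, 84, 99], [59, 83, 97], [60, 81, 98], [60, 83, 96], [49, 84, 101], [45, 89, 113], [56, 100, 123], [88, 114, 129], [115, 127, 132], [125, 133, 131], [121, 127, 126], [101, 105, 104]]
```

Two estimates agree: travel gives 51.3 − 8 ≈ 43 mm, and force gives 8.05 N ≈ 44 mm. The red band shows at zoomed (472,363) and no black is visible. I'll nudge 1.5 mm to the middle and hold.

Request:
{"fn": "apply_moves", "kwargs": {"motion": [{"turn": [0,0,0],"delta_pos": [0,0,-0.001],"jaw": 0},{"turn": [0,0,0],"delta_pos": [0,0,-0.0005],"jaw": 0},{"turn": [0,0,0],"delta_pos": [0,0,0],"jaw": 0},{"turn": [0,0,0],"delta_pos": [0,0,0],"jaw": 0},{"turn": [0,0,0],"delta_pos": [0,0,0],"jaw": 0},{"turn": [0,0,0],"delta_pos": [0,0,0],"jaw": 0},{"turn": [0,0,0],"delta_pos": [0,0,0],"jaw": 0},{"turn": [0,0,0],"delta_pos": [0,0,0],"jaw": 0}]}}

```text
time: 10.2
position: [0.4677, -0.1031, 0.0428]
ee_rot: [-0.013, 1.568, -0.231]
contact_force: [7.2, -0.7, -4.6]
grip_width: 0.0229
```

```bash
python3 st.py; python3 - <<'E'
from h import *
from rig import manip
c=manip.capture("scene"); pickle.dump(c,open("pics/scene7.pkl","wb"))
cv2.imwrite("pics/scene7.png",cv2.resize(c["color"][160:300,200:400],None,fx=4,fy=4,interpolation=cv2.INTER_CUBIC))
E
```

```text
10.2 [ 0.4677 -0.1031  0.0428]
[[ 2.800e-03  2.171e-01  9.762e-01]
 [-7.000e-04  9.762e-01 -2.171e-01]
 [-1.000e+00 -0.000e+00  2.900e-03]]
toolz yaw -12.537210926699089 F [ 7.19 -0.73 -4.58] 0.022905938254000557
```

View pics/scene7.png

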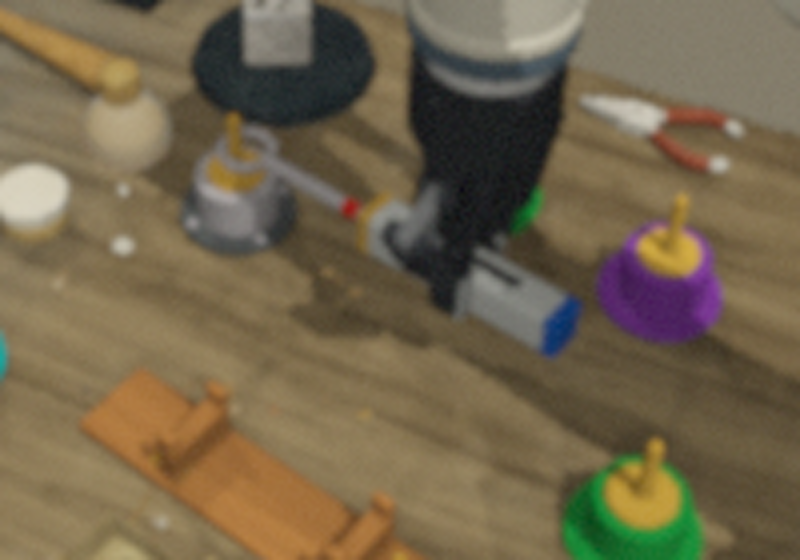

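The last force reading dropped to 7.2 N. I'll average several readings and check the cap position for slip.

```bash
python3 - <<'E'
from h import *
from rig import manip
d=np.array([.976,-.217]);F=[]
for i in range(10):
    c=manip.capture("wrist" if i<9 else "scene"); F.append(np.array(manip.sense()["contact_force"])[:2]@d)
print(np.round(F,2),np.mean(F))
S=c
# cap: centre of back face approx, barrel centreline z=.060, expected at TCP-.065d
s=manip.sense();p=np.array(s["position"])
for name,k in (("cap",-.0645),("mouth",.0655)):
    print(name,[np.round(proj(S,[p[0]+k*d[0],p[1]+k*d[1],z])) for z in (.046,.060,.074)])
print(blobs(S,(105,120,60),(130,255,255),(320,220,360,260))[0], s["time"])
print([manip.sense()["joint_velocities"]])
E
```

```text
[8.97 7.92 8.04 6.87 8.16 7.82 7.7  8.1  7.92 8.45] 7.994911082846241
cap [array([341., 247.]), array([341., 243.]), array([342., 238.])]
mouth [array([292., 219.]), array([292., 214.]), array([292., 210.])]
[(72, [339.7, 241.3], [336, 235, 9, 14])] 10.75
[array([-0.00013059,  0.00044954,  0.00071709, -0.0013466 , -0.0008394 ,
       -0.0002676 ])]
```

```bash
python3 - <<'E'
from rig import manip
print(manip.finish_job())
E
```

```text
the job is handed in; nothing more can be done
None
```

I took the gauge from its rest, lowered its loop over the stud on the steel block and pulled it level. The job was handed in at about 10.8 s with the gauge still gripped at that pull, and no verdict was reported.

- **Pull-out:** tool travel of 52.8 mm less about 8 mm of loop slack gives roughly 45 mm. The average force of 8.0 N along the rod (single readings ran from 6.9 to 9.0 N) gives 40–43 mm. The two differ by a few mm, but both lie inside 37–55 mm.
- **Bands:** the last picture shows the red band at the mouth and no black. From that angle the mouth partly hides the band's inner edge, so I relied on travel and force to judge that it was wholly out.
- **Hold:** the stud was through the loop, with the loop at about 60 mm. The gauge was level within 0.01 rad, its underside about 45 mm above the bench and clear of the rest. The cap's position in the picture showed no slip in the grip.
- **Bystanders:** I did not re-measure them at the end. The pot and pliers looked unmoved in the last picture. The dish and loupe were outside it, but the arm's path did not go near them.

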